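Hold the sample viewer's sprung shutter half open

TASK

Use the flat pry blade to lever up the green cover of the granite sample viewer from its front edge, swing it back until it stands upright or further, and lay the blade down on the bench, clear of the viewer. Then slide the brass shutter by its black fin against its spring to half of its travel, so that half of the pink granite sample is bared and the fin is level with the red marks, and finish with the gripper still holding it there: the spring shuts it as soon as you let go, so do not release it and do not prop it with anything. Lift the cover with the blade, not with the fingers, and leave the clamp, mallet, file, mug and thumb wheels where they are.

Things in the scene. Friction and masses are not known exactly. Their poses are not given: they have to be found in the camera images.
- viewer: sample viewer, fixed: grey base 180 (x) x 210 (y) mm, flat deck 35 mm high, nothing at its sides above the deck. Origin: centre of the underside; x from its front (robot side) to the hinge, y to its left, z up. In the deck a pink granite disc, 70 mm diameter, at x -15, y -45. The deck sticks out 31 mm in front of the shut cover, which hides disc and shutter
- cover (a joint): green cover's angle, rad: 0 shut, 1.57 upright, grows as the front edge rises, stop at 1.9. Sheet shell, walls 3 mm, 180 g, 133 deep x 200 wide, open below: skirts all round, top plate 76 to 79 mm above the bench when shut. Hinge line along viewer y at x +73, height 35 mm. Stiff hinge: stays at any angle; 2 to 3 N at the front edge lift it
- cover_lip (a point): middle of the lower edge of the cover's front skirt (yellow dash on it); shut: viewer x -58, y 0, 45 mm above the bench, with a slot 10 mm high and 190 mm wide below it, down to the deck
- shutter (a joint): travel in m of the brass shutter toward the viewer's +y: 0 shut (where its spring holds it, covering the sample), stop at 0.080, half travel 0.040. The spring pushes back with 3.6 N at 0, about 7 N at half, 11 N at the stop.
- half_mark (a point): red mark on the guide rail, viewer x -61, y -5 mm (a second one at x +42): the fin's middle is level with it (same viewer y) at half travel
- fin_top (a point): centre of the top of the shutter's black fin, which is 26 (viewer x) x 12 (viewer y) mm and stands 31 mm up from the shutter plate, its top 70 mm above the bench; shut: viewer x -15, y -45 mm. The plate is 84 x 78 mm, its upper side 39 mm above the bench.
- pry: loose pry blade, about 100 g: dark wooden handle x -55 to +55, 16 wide (y), 24 mm high; flat steel blade from x +55 to the tip at +140, 22 wide, 3 thick, 10.5 to 13.5 mm above the handle's underside. Origin: centre of the handle's underside, x to the tip, z up. Lies on the bench left or right of the viewer, tip away from the robot (within 0.5 rad)
- pry_tip (a point): end of the pry blade, mid thickness
- clamp: black cast iron screw clamp gripping a granite puck, standing loose on the bench, 2.5 kg, base 60 x 140 mm, 130 mm high; origin under its centre; screw with turning bar along its own -y (toward the robot), reaching 120 mm from the origin; leave alone
- mallet: loose boxwood mallet lying on the bench, handle 22 mm thick along x (-150 to +40), head 62 x 100 x 60 mm high around x +65; leave alone
- file: loose round steel file with wooden handle, 270 mm long along its x (-140 to +130), 24 mm high, to the right; leave alone
- mug: blue enamel mug, 80 mm diameter, 85 mm high, handle at its +y; leave alone
- wheel0: loose brass thumb wheel, 38 mm diameter, 15 mm high, near the clamp; leave alone
- wheel1: second thumb wheel, the same
- wheel2: third thumb wheel, the same

How it is judged (in metres and radians):
On the way, in this order (a step that is already met when the one before it is completed fails the run):
1. the cover is being levered up with the blade (over 0.3 rad, blade pressing on it, fingers off it) (value of joint cover above 0.3 rad and contact force between pry and cover above 0.2 N and contact force between the fingers and cover below 0.5 N and contact force between the fingers and pry above 1 N), for 0.1 s.
2. the cover stands open (over 1.4 rad) and the blade lies on the bench, released, clear of the viewer (value of joint cover above 1.4 rad and height (world z) of each of pry, pry_tip below 0.03 m and linear speed of pry below 0.03 m/s and contact force between pry and viewer below 0.1 N and contact force between the fingers and pry below 0.1 N), for 0.2 s.
At the end, for the whole second after the job is handed in: the shutter stands still at half travel (40 mm, within 8 mm), pressed or held by the gripper's fingers (over 3 N) and by no loose thing; the cover is open beyond 1.4 rad; the pry blade lies at rest on the bench, released and not touching the viewer (all of step 2 and value of joint shutter between 0.032 and 0.048 m and velocity of joint shutter between -0.01 and 0.01 m/s and contact force between the fingers and shutter above 3 N and contact force between shutter and pry below 0.3 N and contact force between shutter and clamp below 0.3 N and contact force between shutter and mallet below 0.3 N and contact force between shutter and file below 0.3 N and contact force between shutter and mug below 0.3 N and contact force between shutter and wheel0 below 0.3 N and contact force between shutter and wheel1 below 0.3 N and contact force between shutter and wheel2 below 0.3 N); the arm keeps its last pose, push and grip.
It fails at once if a bystander (clamp, mallet, file, mug or thumb wheel) is moved by more than 30 mm (distance of any of clamp, mallet, file, mug, wheel0, wheel1, wheel2 from where it was at the start of the episode above 0.03 m).
It fails at once if the fingers lift the cover (contact force between the fingers and cover above 2 N and value of joint cover between 0.05 and 1.2 rad).
It also fails if it takes over 64 s, if anything falls off the work surface, if the arm or the gripper's body presses on something with over 40 N, if the wrist force passes 120 N, or if a joint passes its speed limit or range.

ROBOT

A 6-joint arm with a two-finger parallel gripper is mounted at the origin on the work surface. World frame = base frame: x ahead of the robot, y to its left, z up, the work surface at z = 0. Lengths are in mm, angles in rad, forces in N, time in s.
With the tool pointing down it reaches from about 375 to 925 mm from the base axis. Payload 5.7 kg.
Tool frame: the origin (TCP) lies at the very end of the fingers, on their centre line; the grasp point (between the pads) lies r.grip_point_offset behind it (r.grip_point_offset is the distance from the TCP to the grasp point, in mm); z points along the fingers, y is the line along which they close (so a half turn about z gives the same grasp; the last joint's range is limited). The gripper opens to 85 mm and grips with 20 to 120 N. Pads are 22 mm wide; open, the fingers measure 114 mm over their backs; the gripper's body (76 mm by 85 mm) begins 54 mm behind the grasp point. The pads swing forward as they close: fully open they stand 13 mm farther back than shut.
Start: joints at [-1.224, 0.359, 1.51, -0, 1.272, -0.115], TCP at [267.317, -537.127, 231.267] pointing down, gripper open.
Joint ranges: [-2.97, 2.97], [-1.01, 2.36], [0.21, 2.38], [-0.96, 4.11], [0.2, 2.71], [-2.98, 2.98]. Speed limits (rad/s): [2.39, 2.39, 3.14, 3.14, 3.14, 3.14].

INTERFACE

Orientations are given as a rotation vector (axis times angle).
In Python, from bench import r gives the robot as it stands. Calls block until the motion is done:
- r.move_pose(position, orientation): joint-space move of the TCP to a pose.
- r.move_l(position, ori=None, vel=150, contact_N=None): straight line of the TCP; ori=None keeps the orientation; vel is the mean speed in mm/s. With contact_N (N) it stops when the force on the tool has changed by that much, and returns True; else False.
- r.move_joints(angles): joint-space move.
- r.gripper_to(opening, squeeze=None): opening from 0.0 (shut) to 1.0 (fully open); squeeze is the grip in N (None keeps the last); returns when the fingers have stopped.
- r.wait(seconds).
- r.solve_ik(position, orientation): joint angles nearest the present ones, or None.
- r.capture(name): name is "scene" or "top"; returns a dict with "color" (420x560x3 uint8, blue, green, red), "camera_matrix" (3x3 intrinsics, pixels), "rvec" (rotation vector, rad) and "tvec" (3), from world to camera coordinates, as OpenCV has them. Camera axes: x right, y down, z forward; pixel columns grow to the right and rows downward; lengths in mm; the calibration is good to about 2 mm. A picture is of the moment at which its call begins. There is no depth.
A pose or a line that the arm cannot do raises r.Unreachable and nothing moves.
- r.close_job(): hands the job in; it is judged then, once.
Trained networks look in the newest picture that a camera, given by its name, has taken for a name from the list of things; names that differ only in an ending like _2 or _b are one class to them, and where a whole thing is asked for, a point or a joint stands for the part that bears it (a point fixed in the world has none). Each returns a list of dicts, best first, with "confidence" (0 to 1); they miss things now and then, are a little off and sometimes report something else, mostly with a low value. They report only what shows in the picture. A call takes as long as a camera call.
- r.find_in(camera, target): "point" ([column, row] in pixels, amid what is visible of it).
Readings, each from a call of its own:
- r.current_time_s(): time.
- r.current_joint_positions(): joint angles.
- r.current_qd(): joint speeds.
- r.current_joint_torque(): joint torques, N m.
- r.current_eef_pos(): TCP position.
- r.current_tool_rot(): TCP orientation.
- r.current_wrist_force(): force on the tool from outside, world axes, zero at the start.
- r.current_wrist_torque(): the same for the moment, N m.
- r.current_gripper_width(): opening from 0.0 (shut) to 1.0 (fully open).
- r.current_grasp_force(): force on a finger pad.
Only numpy, scipy, OpenCV 4.12 (cv2) and the standard library are available. Lean on these libraries where they do the work, as an engineer would, in place of code of your own. Each camera call takes 0.05 s, during which the arm holds its last target. There are 200 camera calls.

## Working session

There is one attempt and no reset: what is moved stays moved. The work goes in short steps, each a Python script; the robot and the scene stay as the last script left them, time stands still between calls to the robot, and variables do not carry over. Pictures are saved under pics/ and viewed, at most 10 in all, crops included, and the job is handed in when it is done.

```bash
ls; mkdir -p pics; cat > h.py <<'E'
import numpy as np, cv2
from scipy.spatial.transform import Rotation as R
from bench import r
def ray(c,px):
    K=c["camera_matrix"];Rm=cv2.Rodrigues(np.array(c["rvec"],float))[0];t=np.array(c["tvec"],float).ravel()
    return -Rm.T@t, Rm.T@np.linalg.inv(K)@np.array([px[0],px[1],1.])
def at_z(c,px,z):
    o,d=ray(c,px); return o+d*(z-o[2])/d[2]
def proj(c,P):
    return cv2.projectPoints(np.array(P,float).reshape(-1,3),np.array(c["rvec"],float),np.array(c["tvec"],float),np.array(c["camera_matrix"],float),None)[0].reshape(-1,2)
def tri(cs,pxs):
    A=np.zeros((3,3));b=np.zeros(3)
    for c,p in zip(cs,pxs):
        o,d=ray(c,p);d=d/np.linalg.norm(d);M=np.eye(3)-np.outer(d,d);A+=M;b+=M@o
    return np.linalg.solve(A,b)
E
python3 - <<'E'
from h import *
np.set_printoptions(precision=1,suppress=True)
cs={}
for n in("scene","top"):
    c=r.capture(n);cs[n]=c;cv2.imwrite(f"pics/{n}0.png",c["color"])
    print(n,"cam",ray(c,(0,0))[0])
    for t in["viewer","cover_lip","half_mark","pry","pry_tip","clamp","mallet","file","mug","wheel0"]:
        print(t,[(np.round(d["point"]),round(d["confidence"],2),at_z(c,d["point"],{"cover_lip":45,"pry":12,"pry_tip":12}.get(t,20))) for d in r.find_in(n,t)[:3]])
print(r.grip_point_offset,r.current_time_s(),r.current_tool_rot())
E
```

```text
pics
scene cam [1267.7  693.2 1114.2]
viewer [(array([246., 240.]), 0.65, array([677.6,  17.5,  20. ]))]
cover_lip [(array([247., 233.]), 0.88, array([670.2,  18.1,  45. ]))]
half_mark [(array([242., 239.]), 0.85, array([682.2,   8.5,  20. ])), (array([248., 232.]), 0.72, array([652.3,   1.4,  20. ]))]
pry [(array([338., 265.]), 0.76, array([559.7, 273.2,  12. ]))]
pry_tip [(array([337., 267.]), 0.71, array([566.8, 274.7,  12. ]))]
clamp [(array([410., 305.]), 0.81, array([539.5, 497.6,  20. ]))]
mallet [(array([214., 160.]), 0.96, array([ 500. , -316.9,   20. ])), (array([247., 236.]), 0.49, array([665.1,  10. ,  20. ]))]
file [(array([179., 153.]), 0.69, array([ 558.7, -437. ,   20. ]))]
mug [(array([219., 118.]), 0.79, array([ 321.9, -486.7,   20. ]))]
wheel0 [(array([443., 274.]), 0.68, array([389.4, 513.1,  20. ])), (array([409., 259.]), 0.61, array([410. , 414.8,  20. ])), (array([430., 248.]), 0.56, array([333.2, 439.1,  20. ]))]
top cam [ 200.4   17.5 1661.1]
viewer [(array([286., 167.]), 0.56, array([671.7,  22.1,  20. ]))]
cover_lip [(array([288., 163.]), 0.97, array([678.7,  17. ,  45. ]))]
half_mark [(array([289., 170.]), 0.7, array([663.1,  10.7,  20. ]))]
pry [(array([146., 267.]), 0.73, array([317.8, 448.4,  12. ])), (array([208., 194.]), 0.67, array([566.9, 271.7,  12. ]))]
pry_tip [(array([210., 189.]), 0.59, array([583.7, 268.9,  12. ]))]
clamp [(array([138., 193.]), 0.62, array([556.2, 499.6,  20. ]))]
mallet [(array([382., 215.]), 0.72, array([ 529.6, -298.5,   20. ])), (array([292., 162.]), 0.35, array([691.1,   2. ,  20. ]))]
file [(array([432., 218.]), 0.76, array([ 527.4, -461.2,   20. ]))]
mug [(array([432., 272.]), 0.59, array([ 354.9, -459.3,   20. ]))]
wheel0 [(array([130., 245.]), 0.5, array([382.5, 507.1,  20. ]))]
18.700000000000003 1.1 [-3.1 -0.7  0. ]
```

View pics/scene0.png

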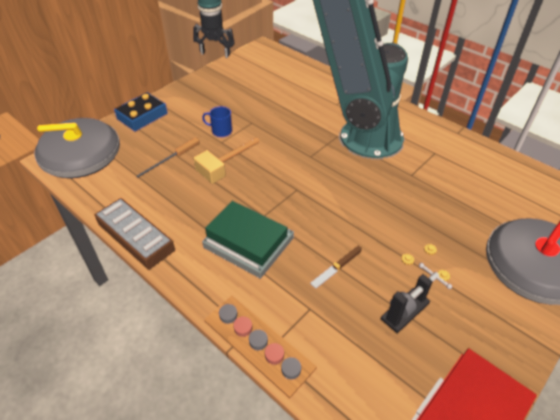

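View pics/top0.png

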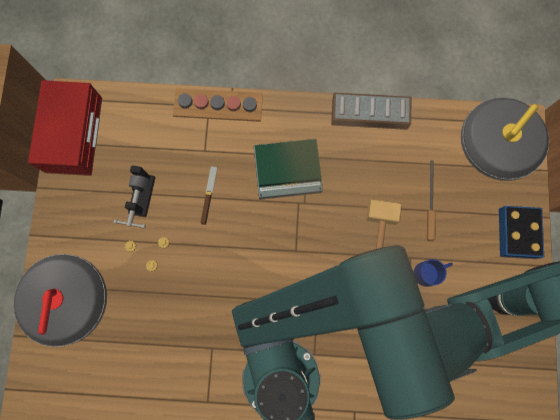

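The scene view shows the viewer at about (247,238), the blade at (335,265) with its tip at (316,282), and the clamp at (408,303). The top view shows the viewer at (288,168), the blade handle at (206,208) and its tip at (212,168). Next I'll zoom in and fit the masks.

```bash
python3 - <<'E'
from h import *
from scipy.optimize import minimize
np.set_printoptions(precision=2,suppress=True)
cs={n:r.capture(n) for n in("scene","top")}
import pickle;pickle.dump(cs,open("c0.pkl","wb"))
z=lambda n,x,y:cv2.resize(cs[n]["color"][y:y+50,x:x+66],None,fx=6,fy=6,interpolation=cv2.INTER_CUBIC)
cv2.imwrite("pics/z.png",np.vstack([np.hstack([z("scene",305,240),z("top",180,160)]),np.hstack([cv2.resize(cs["scene"]["color"][200:275,200:299],None,fx=4,fy=4),cv2.resize(cs["top"]["color"][135:210,245:344],None,fx=4,fy=4)])]))
ms={}
for n,c in cs.items():
    h=cv2.cvtColor(c["color"],cv2.COLOR_BGR2HSV)
    m=cv2.inRange(h,(45,90,15),(90,255,140)); k=np.zeros_like(m)
    x,y=(247,235) if n=="scene" else (288,165); k[y-45:y+45,x-55:x+55]=255; m&=k
    nl,l,s,_=cv2.connectedComponentsWithStats(m); i=1+np.argmax(s[1:,4]); m=(l==i).astype(np.uint8)*255
    print(n,s[i]); ms[n]=m
def cost(p):
    x,y,a=p; e=0
    P=np.array([(u,v,w) for u in(-58,75) for v in(-100,100) for w in(45,79)],float)
    Q=P.copy();ca,sa=np.cos(a),np.sin(a);Q[:,0]=x+ca*P[:,0]-sa*P[:,1];Q[:,1]=y+sa*P[:,0]+ca*P[:,1]
    for n,c in cs.items():
        hull=cv2.convexHull(proj(c,Q).astype(np.float32))
        S=8;im=np.zeros((420*4,560*4),np.uint8)
        cv2.fillConvexPoly(im,np.round((hull+.5)*4*16-8).astype(np.int32),255,shift=4)
        a_=cv2.resize(im,(560,420),interpolation=cv2.INTER_AREA).astype(float)
        e+=np.abs(a_-ms[n]).sum()/255
    return e
best=None
for a in(-.1,0,.1,.2):
    q=minimize(cost,[672,18,a],method="Nelder-Mead",options=dict(initial_simplex=[[672,18,a],[690,18,a],[672,30,a],[672,18,a+.08]]))
    print(q.x,q.fun)
E
```

```text
scene [ 207  203   79   62 2771]
top [255 144  32  42 950]
[666.96  17.95   0.16] 2010.0745098039215
[667.72  17.4    0.18] 2009.1098039215688
[666.84  18.81   0.16] 2011.4941176470588
[667.23  17.17   0.17] 2010.7843137254904
```

View pics/z.png

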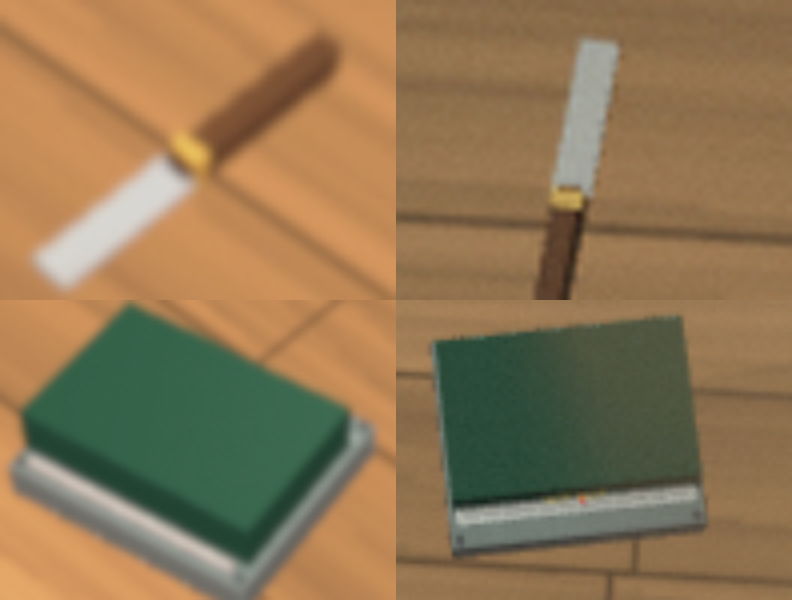

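The zoom shows the blade clearly: its tip midpoint is at panel (600,42) in the top crop and (51,275) in the scene crop. The cover and base corners are sharp enough to fit, but haze broke the green mask in the top view. I'll fit the corners instead.

```bash
python3 - <<'E'
from h import *
from scipy.optimize import least_squares
import pickle;cs=pickle.load(open("c0.pkl","rb"))
np.set_printoptions(precision=2,suppress=True)
def S(p,ox,oy,s,x0,y0): return ((p[0]-ox+.5)/s-.5+x0,(p[1]-oy+.5)/s-.5+y0)
T=lambda p:("top",S(p,396,300,4,245,135)); C=lambda p:("scene",S(p,0,300,4,200,200))
pts=[(T((434,342)),(75,100,79)),(T((682,317)),(75,-100,79)),(T((456,555)),(-90,105,0)),(T((705,530)),(-90,-105,0)),
(C((128,303)),(-58,-100,79)),(C((25,410)),(75,-100,79)),(C((348,410)),(-58,100,79)),(C((243,530)),(75,100,79)),
(C((373,430)),(-90,105,35)),(C((15,467)),(90,-105,35)),(T((583,499)),(-61,-5,38))]
M=lambda q,P:np.array([q[0]+np.cos(q[2])*P[0]-np.sin(q[2])*P[1],q[1]+np.sin(q[2])*P[0]+np.cos(q[2])*P[1],P[2]])
f=lambda q:np.array([proj(cs[c],M(q,P))[0]-px for (c,px),P in pts])
s=least_squares(lambda q:f(q).ravel(),[670,18,.1],loss="soft_l1");print(s.x);print(f(s.x).tolist())
T2=lambda p:("top",S(p,396,0,6,180,160)); C2=lambda p:("scene",S(p,0,0,6,305,240))
pp=[(T2((580,40)),(140,11,13)),(T2((620,45)),(140,-11,13)),(C2((35,260)),(140,-11,13)),(C2((68,290)),(140,11,13)),(T2((574,188)),(62,0,13)),(T2((568,199)),(55,0,20)),(C2((193,153)),(55,0,20)),(C2((328,50)),(-53,0,20))]
# scene image: right = +y
g=lambda q:np.array([proj(cs[c],M(q,P))[0]-px for (c,px),P in pp])
w=least_squares(lambda q:g(q).ravel(),[560,275,0],loss="soft_l1");print(w.x);print(g(w.x).tolist())
print("tip",M(w.x,(140,0,12)))
E
```

```text
[668.28  17.37   0.17]
[[-0.08678792396023027, -1.2432370463822906], [-0.39472989435967065, -1.3161639374343963], [-1.131603966820137, 0.7289604139637333], [-0.31195217231237393, 0.3866490153992288], [-0.31186366555479594, -0.9154722093101668], [-2.3446374726056547, 0.1296626827528371], [0.16317828753074082, -0.5585006023326002], [0.31874701009655837, 0.4239727004318752], [0.8711036800690977, -2.0566302915117376], [-2.6686852667150447, -1.8037752879223206], [-0.5176062356168813, 0.017853603882826974]]
[519.91 276.83  -0.09]
[[-0.48912790259731764, 0.2815123395654666], [-0.6419315582319882, 0.42869995887431855], [-0.0709191470120345, -1.1521914970240914], [0.0348786622763555, -1.1953032728583821], [-0.4723045631369587, -1.3274914752905715], [-0.14261581711940607, -1.6059880268712732], [-2.2583389730976364, 0.9100221293488175], [0.4933573881954203, -1.9242114141330262]]
tip [659.27 263.55  12.  ]
```

```bash
cat >> h.py <<'E'
V=np.array([668.3,17.4,0.17]); PRY=np.array([519.9,276.8,-0.09]); GX=20.; ZG=4.
def rot(a): return R.from_matrix(np.array([[np.cos(a),np.sin(a),0],[np.sin(a),-np.cos(a),0],[0,0,-1]])).as_rotvec()
def vw(x,y,z,q=None):
    q=V if q is None else q; c,s=np.cos(q[2]),np.sin(q[2]); return np.array([q[0]+c*x-s*y,q[1]+s*x+c*y,z])
def tip(x,y,z):  # TCP for blade tip (mid thickness) at viewer x,y,z, blade along viewer x
    return vw(x-(140-GX),y,z-12+ZG)
E
python3 - <<'E'
from h import *
p=vw(GX,0,ZG,PRY);o=rot(PRY[2])
q=r.solve_ik(p+[0,0,80],o);q2=r.solve_ik(p+[0,0,80],rot(PRY[2]+np.pi));print(np.round(q,2) if q is not None else 0,np.round(q2,2) if q2 is not None else 0)
for t in [(-85,25,41.5),(130,25,140)]: print(r.solve_ik(tip(*t),rot(V[2])))
r.move_l(np.array(r.current_eef_pos())+[0,0,60],vel=300)
r.move_pose(p+[0,0,80],o)
r.gripper_to(.6)
print(r.move_l(p,vel=100,contact_N=6),r.current_eef_pos())
r.gripper_to(0,squeeze=110);print(r.current_gripper_width(),r.current_grasp_force())
r.move_l(p+[0,0,120],vel=200)
r.move_pose(tip(-90,25,110),rot(V[2]))
r.move_l(tip(-82,25,55),vel=150)
cs={n:r.capture(n) for n in("scene","top")}
f=lambda n,x,y,:cv2.resize(cs[n]["color"][y:y+100,x:x+66],None,fx=6,fy=6,interpolation=cv2.INTER_CUBIC)
for n in cs: 
    print(n,proj(cs[n],[vw(-82,25,55),vw(-58,0,45),vw(-58,100,79)]).round(1).tolist(),[(d["point"],d["confidence"]) for t in("pry_tip","cover_lip") for d in r.find_in(n,t)[:2]])
cv2.imwrite("pics/a.png",np.hstack([f("scene",215,190),f("top",255,140)]))
print(r.current_eef_pos(),r.current_time_s(),r.current_wrist_force(),r.current_gripper_width())
E
```

```text
[ 0.36  0.53  1.64 -0.    0.97  2.02] [ 0.36  0.53  1.64 -0.    0.97 -1.12]
[-0.13374263  0.46052267  2.0012302   0.          0.67983978  1.2670537 ]
[-0.03740025  0.5565158   1.43837657  0.          1.14670029  1.36339607]
False [540.32391278 275.21872501   4.45636608]
0.16082654425529253 107.98138618469238
scene [[269.9, 216.4], [258.6, 220.2], [286.8, 226.5]] [([282.9, 202.1], 0.56), ([246.2, 233.0], 0.72)]
top [[282.5, 190.4], [289.3, 183.1], [258.2, 183.9]] [([287.8, 159.7], 0.94)]
[465.50706332   7.82341983  47.75951932] 9.1083 [-0.47963625  0.29161895 -1.7716757 ] 0.15634983060640806
```

View pics/a.png

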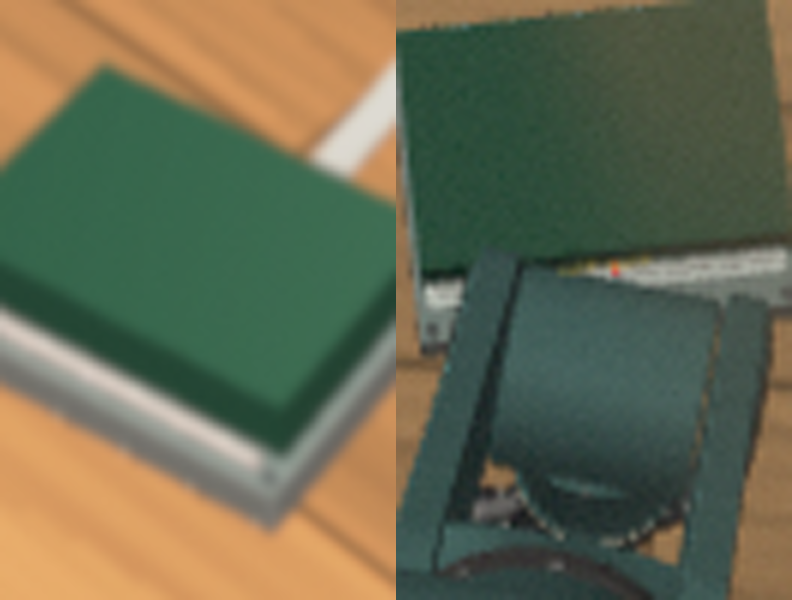

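The blade tip appears behind the cover in the scene crop, at about panel (330,160). It's roughly parallel to the cover's side edges. The yellow dash in the top view, at about pixel (290,184.7), matches the predicted lip at (289,183). I'll insert and lift.

```bash
cat > lever.py <<'E'
from h import *
def path(th):
    c=np.interp(th,[.9,1.3],[0,20]); s,k=np.sin(th),np.cos(th)
    lip=np.array([-131*k+10*s,131*s+10*k]); z=lip[1]-c-1.5
    x=lip[0]+27
    if th>.3: x=min(x,((41*k-z)/s)*k+41*s)
    return 73+x,35+z
E
python3 - <<'E'
from lever import *
print([tuple(np.round(path(t))) for t in np.arange(0,1.8,.2)])
r.move_l(tip(-82,25,41.5),vel=100)
hit=r.move_l(tip(-31,25,41.5),vel=60,contact_N=5)
print("insert hit",hit,r.current_eef_pos(),tip(-31,25,41.5),r.current_wrist_force())
if not hit:
    for t in np.arange(.05,.46,.05):
        x,z=path(t);r.move_l(tip(x,25,z),vel=80)
        print(round(t,2),np.round(r.current_wrist_force(),1),r.current_gripper_width())
    r.wait(.15)
print(r.current_time_s())
cs={n:r.capture(n) for n in("scene","top")}
cv2.imwrite("pics/b.png",np.hstack([cv2.resize(cs["scene"]["color"][180:280,190:300],None,fx=4,fy=4),cv2.resize(cs["top"]["color"][130:230,245:335],None,fx=4,fy=4)]))
E
```

```text
[(np.float64(-31.0), np.float64(44.0)), (np.float64(-26.0), np.float64(69.0)), (np.float64(-17.0), np.float64(94.0)), (np.float64(-2.0), np.float64(116.0)), (np.float64(16.0), np.float64(134.0)), (np.float64(38.0), np.float64(144.0)), (np.float64(62.0), np.float64(144.0)), (np.float64(88.0), np.float64(144.0)), (np.float64(114.0), np.float64(144.0))]
insert hit False [514.54150667  16.54101951  33.32210616] [515.24714147  16.49308446  33.5       ] [ 0.07399108 -0.25410476 -1.19436266]
0.05 [ 0.1 -0.7 -1.3] 0.15778694610597138
0.1 [ 0.3  0.  -1.1] 0.1593215591077758
0.15 [ 1.2  0.6 -0.9] 0.155796869029833
0.2 [ 0.9 -0.5 -1.3] 0.1550429699038849
0.25 [ 0.3 -0.3 -1.5] 0.15710721817334747
0.3 [-0.   0.9 -1.4] 0.156245454046494
0.35 [ 0.2  0.2 -1.1] 0.161905328936985
0.4 [ 0.8 -0.1 -1.4] 0.15811560750323367
0.45 [-0.5  0.4 -2.3] 0.1569324205213843
12.8
```

View pics/b.png

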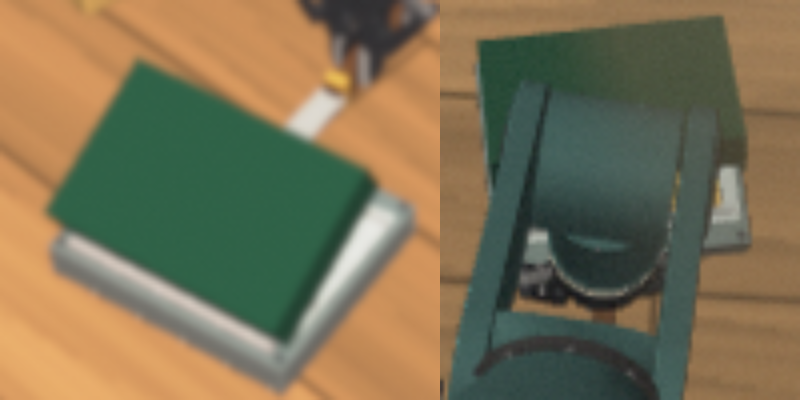

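The cover is up about 0.4 rad: the front deck and brass now show at (730,200) in the top panel, and the blade is under the front edge. I'll continue the swing, then lay the blade back where it was.

```bash
python3 - <<'E'
from lever import *
np.set_printoptions(precision=1,suppress=True)
for t in np.arange(.55,1.78,.1):
    x,z=path(t);r.move_l(tip(x,25,z),vel=100)
    print(round(t,2),r.current_wrist_force(),round(r.current_gripper_width(),3))
x,z=path(1.75)
r.move_l(tip(x+4,25,z),vel=60)
r.move_l(tip(x-130,25,z),vel=150)
cs={n:r.capture(n) for n in("scene","top")}
print(r.current_time_s(),r.current_eef_pos())
cv2.imwrite("pics/c.png",np.hstack([cv2.resize(cs["scene"]["color"][150:290,180:320],None,fx=3,fy=3),cv2.resize(cs["top"]["color"][100:240,230:350],None,fx=3,fy=3)]))
E
```

```text
0.55 [-0.4 -0.1 -1.9] 0.161
0.65 [ 0.1 -0.  -1.9] 0.157
0.75 [ 0.4  0.2 -1. ] 0.158
0.85 [-0.4  0.8 -1.3] 0.156
0.95 [-0.2  0.8 -1.3] 0.157
1.05 [ 0.8  0.9 -1.5] 0.155
1.15 [-0.6  0.1 -1.6] 0.154
1.25 [ 0.9 -0.2 -1. ] 0.158
1.35 [ 0.  -0.3 -1.6] 0.157
1.45 [ 0.  -0.1 -0.2] 0.162
1.55 [ 0.5 -0.1 -1.6] 0.157
1.65 [ 0.1  1.1 -1.5] 0.155
1.75 [ 0.2 -0.7 -1.2] 0.155
17.9167 [550.2  22.3 132.8]
```

View pics/c.png

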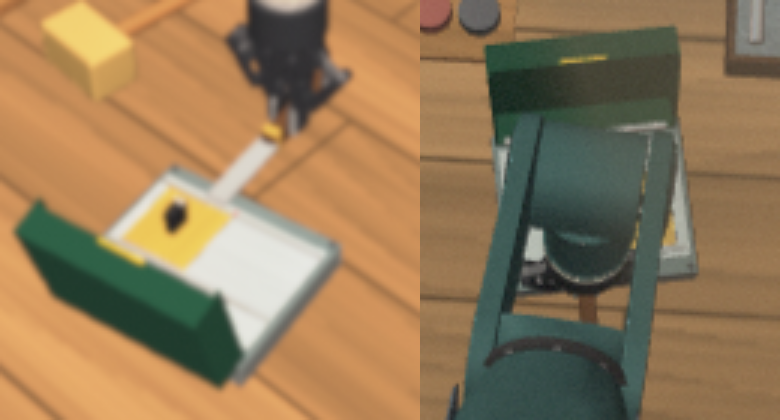

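The cover stands upright, with its dash at panel (120,250). The shutter and black fin are exposed at about (175,215). I'll lay the blade down and remeasure the lip and the fin.

```bash
python3 - <<'E'
from h import *
np.set_printoptions(precision=1,suppress=True)
p=vw(GX,0,ZG,PRY);o=rot(PRY[2])
r.move_pose(p+[0,0,110],o)
r.move_l(p+[0,0,12],vel=120); print(r.move_l(p+[0,0,.5],vel=40,contact_N=5),r.current_eef_pos())
r.gripper_to(.6); r.wait(.3)
r.move_l(p+[0,0,120],vel=200)
cs={n:r.capture(n) for n in("scene","top")}
import pickle;pickle.dump(cs,open("c1.pkl","wb"))
px={}
for t in("cover_lip","fin_top","half_mark","pry_tip","pry"):
    for n in cs:
        d=r.find_in(n,t); px[t,n]=d; print(t,n,[(np.round(e["point"],1),round(e["confidence"],2)) for e in d[:3]])
    try: print(" tri",tri([cs["scene"],cs["top"]],[px[t,n][0]["point"] for n in("scene","top")]))
    except Exception as e: print(e)
th=1.75;print("exp lip",vw(73-131*np.cos(th)+10*np.sin(th),0,35+131*np.sin(th)+10*np.cos(th)),"fin",vw(-15,-45,70),"mark",vw(-61,-5,38))
for n in cs: print(n,proj(cs[n],[vw(-15,-45,70),vw(-61,-5,38),vw(42,-5,38)]))
print(r.current_time_s())
f=lambda n,x,y,w,h,s:cv2.resize(cs[n]["color"][y:y+h,x:x+w],None,fx=s,fy=s,interpolation=cv2.INTER_CUBIC)
cv2.imwrite("pics/d.png",np.hstack([np.vstack([f("scene",180,180,100,75,4),f("scene",290,230,100,75,4)]),np.vstack([f("top",245,125,100,75,4),f("top",160,150,100,75,4)])]))
E
```

```text
True [540.5 275.3   5.1]
cover_lip scene [(array([223.5, 250.1]), 0.57)]
cover_lip top [(array([283.5, 128.6]), 0.74)]
 tri [780.1  37.5  84.9]
fin_top scene [(array([233.8, 221.5]), 0.71)]
fin_top top [(array([303. , 167.9]), 0.89)]
 tri [666.  -37.   49.8]
half_mark scene [(array([241.8, 238.5]), 0.79)]
half_mark top [(array([286.3, 153.7]), 0.8), (array([285.4, 129.2]), 0.4)]
 tri [703.6  25.6  57.3]
pry_tip scene [(array([338. , 267.5]), 0.97), (array([213.1, 163.4]), 0.27)]
pry_tip top [(array([214. , 166.9]), 0.62), (array([379.9, 218.8]), 0.5)]
 tri [625.6 277.5  80.1]
pry scene [(array([333.7, 269.3]), 0.59)]
pry top [(array([283.2, 152.4]), 0.61), (array([210.9, 173. ]), 0.49)]
 tri [652.  159.4  58.4]
exp lip [773.   35.4 162.1] fin [661.1 -29.5  70. ] mark [609.    2.2  38. ]
scene [[237.6 217.6]
 [257.9 220.5]
 [237.9 242.7]]
top [[301.9 166.8]
 [290.9 184.4]
 [287.3 154.1]]
22.3167
```

View pics/d.png

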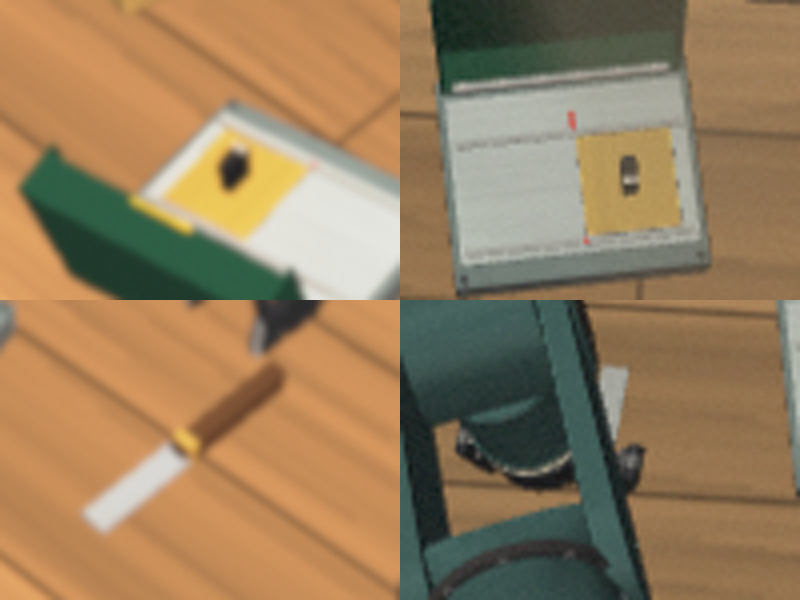

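The blade lies flat on the bench at about (215,435) in the lower-left panel. The red marks at panel (572,120) and (587,240) match predictions to within 1 px, about 2 to 3 mm, so I'll nudge the pose. The lip triangulation was poor, but the cover is visibly past upright. Now for the fin.

```bash
sed -i 's/^V=np.array([^)]*)/V=np.array([666.5,15.5,0.17])/' h.py; python3 - <<'E'
from h import *
np.set_printoptions(precision=1,suppress=True)
o=rot(V[2]); yv=np.array([-np.sin(V[2]),np.cos(V[2]),0])
r.move_pose(vw(-15,-45,170),o)
print(r.move_l(vw(-15,-45,44),vel=120,contact_N=6),r.current_eef_pos())
f0=np.array(r.current_wrist_force())
r.gripper_to(0,squeeze=60);print(r.current_gripper_width(),r.current_grasp_force(),np.array(r.current_wrist_force())-f0)
p0=np.array(r.current_eef_pos())
for d in(5,10,20,40,60,75):
    r.move_l(vw(-15,-45+d,44),vel=60); print(d,"fy",round(float((np.array(r.current_wrist_force())-f0)@yv),2))
print("stop",r.move_l(vw(-15,-45+100,44),vel=20,contact_N=12))
p=np.array(r.current_eef_pos()); c,s=np.cos(V[2]),np.sin(V[2])
print("pos",(p-vw(-15,-45,44))@yv,(np.array(r.current_wrist_force())-f0)@yv,r.current_time_s())
E
```

```text
False [660.1 -31.4  44.8]
0.1276642241851051 59.13679897785187 [-0.7  9.6  5.4]
5 fy -2.5
10 fy -3.61
20 fy -4.53
40 fy -6.38
60 fy -7.43
75 fy -9.21
stop True
pos 81.11082542396227 -9.786006127684809 28.125
```

```bash
python3 - <<'E'
from h import *
np.set_printoptions(precision=1,suppress=True)
r.move_l(vw(-15,-45+40,44),vel=60);r.wait(.3)
print(r.current_eef_pos(),vw(-15,-5,44),r.current_wrist_force(),r.current_gripper_width(),r.current_grasp_force())
cs={n:r.capture(n) for n in("scene","top")}
for n in cs: print(n,[(d["point"],d["confidence"]) for d in r.find_in(n,"fin_top")[:2]],proj(cs[n],[vw(-15,-5,70),vw(-61,-5,38),vw(42,-5,38),vw(-57,-6+40,39),vw(27,-6+40,39),vw(-57,-84+40,39),vw(27,-84+40,39)]).round(1).tolist())
f=lambda n,x,y,w,h,s:cv2.resize(cs[n]["color"][y:y+h,x:x+w],None,fx=s,fy=s,interpolation=cv2.INTER_CUBIC)
cv2.imwrite("pics/e.png",np.hstack([f("scene",200,190,80,100,5),f("top",250,110,80,100,5)]))
cv2.imwrite("pics/e2.png",f("scene",170,130,240,180,3))
E
```

```text
[653.4   5.9  44.9] [652.6   8.   44. ] [-1.5 -6.6  5.7] 0.1284483910395456 60.00272870063782
scene [([243.6, 229.9], 0.81)] [[248.6, 222.4], [257.9, 219.8], [237.8, 242.0], [267.8, 225.7], [251.7, 244.1], [246.6, 215.3], [230.2, 233.0]]
top [] [[290.1, 168.7], [291.5, 184.9], [287.9, 154.7], [279.4, 185.0], [276.6, 160.2], [303.3, 182.4], [300.2, 157.7]]
```

View pics/e.png

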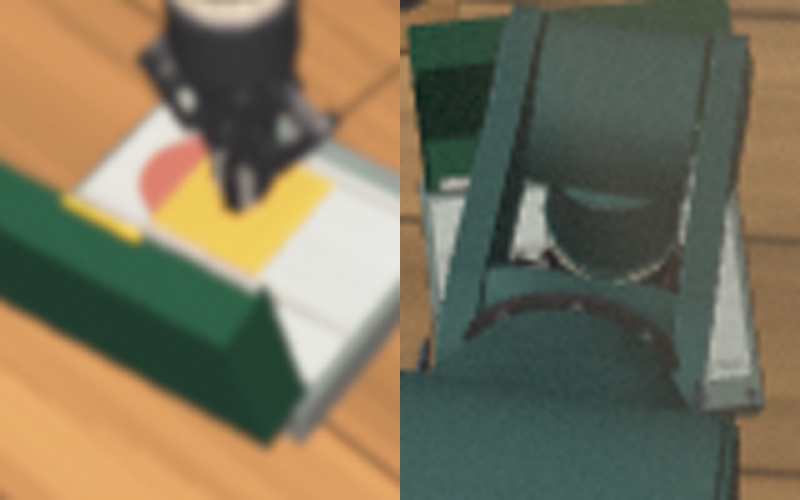

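View pics/e2.png

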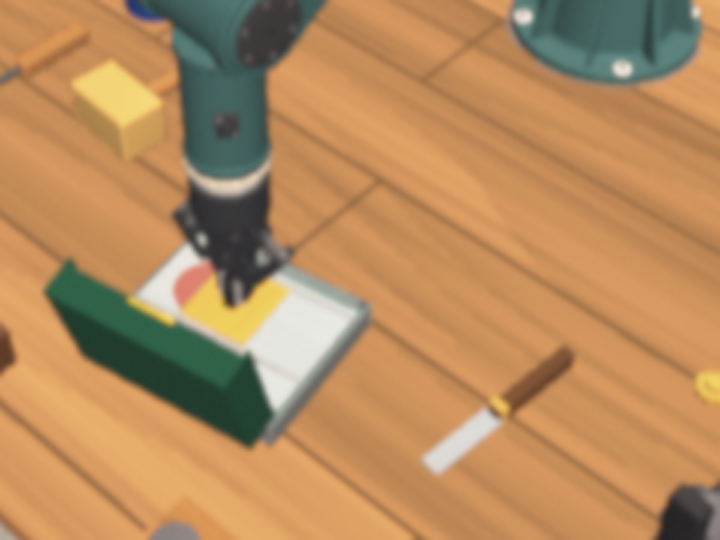

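The scene crop shows half the pink disc bared. The plate corners at about pixels (266.4,227), (251,245) and (230,233) match the half-travel prediction to within about 1.5 px. The blade lies flat and clear of the viewer. By the stop reference the travel is about 37 to 38 mm, so I'll add 2.5 mm and hand in.

```bash
python3 - <<'E'
from h import *
yv=np.array([-np.sin(V[2]),np.cos(V[2]),0])
r.move_l(vw(-15,-45+42.5,44),vel=20);r.wait(.5)
print((np.array(r.current_eef_pos())-vw(-15,-45,44))@yv,r.current_grasp_force(),r.current_time_s())
print(r.close_job())
E
```

```text
40.32986720174555 60.021443367004395 30.2667
the job is handed in; nothing more can be done
None
```

I handed in the job at about 30 s. The blade levered the cover up past upright and now lies on the bench clear of the viewer, and the gripper holds the shutter by its fin at about 40 mm, though no verdict came back.

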